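# Rack the counted token tube and bring up the fullest tin

## Task

We are counting arcade tokens from the tins into tubes. Stand the loose filled tube end-down in one of the rack's two empty pockets, right to the bottom, and let it go; lift the three look-alike tins to feel which is heaviest, stand the two lighter ones on the black tray, and finish still holding the heaviest one upright about 15 cm above the table, ready to be counted next - do not put it down or let go. Do not tip the tins over, and leave everything else standing where it is.

Things in the scene. Friction and masses are not known exactly. Their poses are not given: they have to be found in the camera images.
- tin_a: one of three identical closed round tins, bare metal, slip lid: 56 mm diameter (57 over the lid), 85 mm tall, upright on the table; origin at the centre of its underside, z up. Unseen tokens inside; how many varies each run, whatever the name or place. Full weight 0.15 to 0.85 kg, the heaviest at least 0.15 kg above the next. Firm to grip.
- tin_b: one of three identical closed round tins, bare metal, slip lid: 56 mm diameter (57 over the lid), 85 mm tall, upright on the table; origin at the centre of its underside, z up. Unseen tokens inside; how many varies each run, whatever the name or place. Full weight 0.15 to 0.85 kg, the heaviest at least 0.15 kg above the next. Firm to grip.
- tin_c: one of three identical closed round tins, bare metal, slip lid: 56 mm diameter (57 over the lid), 85 mm tall, upright on the table; origin at the centre of its underside, z up. Unseen tokens inside; how many varies each run, whatever the name or place. Full weight 0.15 to 0.85 kg, the heaviest at least 0.15 kg above the next. Firm to grip.
- tube: clear plastic coin tube packed with brass tokens, white cap, standing on its end on the table: 30 mm diameter, 100 mm tall, 0.3 kg, its foot chamfered 4 mm; origin at the centre of its foot, z up along the tube.
- rack: grey plastic tube rack, fixed, turned up to 18 degrees: block 60 (x) x 200 (y) x 55 mm high; four round pockets along its y axis at y = -72, -24, 24, 72 mm, 34 mm diameter, 45 mm deep (floor 10 mm above the table), mouths chamfered 3 mm. The two on the -y side already hold tubes like the loose one, up to 110 mm above the table. Origin at the centre of its underside.
- rack_hole2 (a point): centre of the mouth of an empty pocket of the rack (third in the row), 55 mm above the table
- rack_hole3 (a point): centre of the mouth of the other empty pocket of the rack (at the row's +y end), 55 mm above the table
- tray: black flat serving tray, fixed, turned up to 11 degrees, 130 (x) x 320 (y) mm, its floor 4 mm thick, with a rim 4 mm wide and 14 mm high; empty, room for three tins in a row along its y axis. Origin at the centre of its underside.
- tumbler: drinking glass, bystander, 66 mm diameter, 95 mm tall, origin at the centre of its underside
- token_stack: small stack of loose brass tokens, bystander, 25 mm diameter, 14 mm high, origin at the centre of its underside
- card_box: flat box of playing cards, bystander, 64 x 90 x 19 mm, origin at the centre of its underside
- dart: dart lying on the table, bystander, 155 mm long along its x axis, flights 34 mm wide, origin on the table below its middle
- dice_cup: dark wooden dice cup, bystander, 82 mm diameter, 92 mm tall, origin at the centre of its underside
- can: drinks can, bystander, 66 mm diameter, 115 mm tall, origin at the centre of its underside
There are look-alikes about, which are no part of the job. Leave any green, red or turquoise look-alike of the tin_a alone.

How it is judged (in metres and radians):
On the way:
1. the loose token tube stands in an empty pocket of the rack, down to the bottom, and is let go ((horizontal distance between tube and rack_hole2 below 0.007 m or horizontal distance between tube and rack_hole3 below 0.007 m) and z of tube in the frame of rack below 0.016 m and angle between tube's own z axis and vertical below 0.15 rad and contact force between tube and the fingers below 0.1 N), for 0.2 s.
At the end, for the whole second after the job is handed in: The tube stands within 6 mm of the floor of an empty pocket; two tins released upright on the tray, each pressing on it with under 5.2 N (the lighter ones); the heaviest held still by the fingers, within 20 degrees of upright, underside over 10 cm above the table, nothing else touching it ((horizontal distance between tube and rack_hole2 below 0.007 m or horizontal distance between tube and rack_hole3 below 0.007 m) and z of tube in the frame of rack below 0.016 m and angle between tube's own z axis and vertical below 0.15 rad and ((height (world z) of tin_a above 0.1 m and angle between tin_a's own z axis and vertical below 0.35 rad and contact force between tin_a and the fingers above 3 N and linear speed of tin_a below 0.05 m/s and contact force between tin_a and tin_b below 0.1 N and contact force between tin_a and tin_c below 0.1 N and contact force between tin_a and tray below 0.1 N and contact force between tin_a and rack below 0.1 N and contact force between tin_a and can below 0.1 N and z of each of tin_b, tin_c in the frame of tray below 0.009 m and angle between each of tin_b, tin_c's own z axis and vertical below 0.1 rad and contact force between tin_b and tray between 0.8 and 5.2 N and contact force between each of tin_b, tin_c and the fingers below 0.1 N and linear speed of each of tin_b, tin_c below 0.03 m/s and contact force between tin_c and tray between 0.8 and 5.2 N) or (height (world z) of tin_b above 0.1 m and angle between tin_b's own z axis and vertical below 0.35 rad and contact force between tin_b and the fingers above 3 N and linear speed of tin_b below 0.05 m/s and contact force between tin_b and tin_a below 0.1 N and contact force between tin_b and tin_c below 0.1 N and contact force between tin_b and tray below 0.1 N and contact force between tin_b and rack below 0.1 N and contact force between tin_b and can below 0.1 N and z of each of tin_a, tin_c in the frame of tray below 0.009 m and angle between each of tin_a, tin_c's own z axis and vertical below 0.1 rad and contact force between tin_a and tray between 0.8 and 5.2 N and contact force between each of tin_a, tin_c and the fingers below 0.1 N and linear speed of each of tin_a, tin_c below 0.03 m/s and contact force between tin_c and tray between 0.8 and 5.2 N) or (height (world z) of tin_c above 0.1 m and angle between tin_c's own z axis and vertical below 0.35 rad and contact force between tin_c and the fingers above 3 N and linear speed of tin_c below 0.05 m/s and contact force between tin_c and tin_a below 0.1 N and contact force between tin_c and tin_b below 0.1 N and contact force between tin_c and tray below 0.1 N and contact force between tin_c and rack below 0.1 N and contact force between tin_c and can below 0.1 N and z of each of tin_a, tin_b in the frame of tray below 0.009 m and angle between each of tin_a, tin_b's own z axis and vertical below 0.1 rad and contact force between tin_a and tray between 0.8 and 5.2 N and contact force between each of tin_a, tin_b and the fingers below 0.1 N and linear speed of each of tin_a, tin_b below 0.03 m/s and contact force between tin_b and tray between 0.8 and 5.2 N))); the arm keeps its last pose, push and grip.
It fails at once if a bystander (glass, token stack, card box, dart, dice cup or can) is shifted by more than 3 cm or knocked over (distance of any of tumbler, token_stack, card_box, dart, dice_cup, can from where it was at the start of the episode above 0.03 m or angle between any of tumbler, token_stack, card_box, dart, dice_cup, can's own z axis and vertical above 0.5 rad).
It fails at once if a tin is tipped over (more than about 50 degrees) (angle between any of tin_a, tin_b, tin_c's own z axis and vertical above 0.9 rad).
It also fails if it takes over 72 s, if anything falls off the work surface, if the arm or the gripper's body presses on something with over 40 N, if the wrist force passes 120 N, or if a joint passes its speed limit or range.

## Robot

A 7-joint arm with a two-finger parallel gripper is mounted at the origin on the work surface. World frame = base frame: x ahead of the robot, y to its left, z up, the work surface at z = 0. Lengths are in mm, angles in rad, forces in N, time in s.
With the tool pointing down it reaches from about 400 to 875 mm from the base axis. Payload 4.4 kg.
Tool frame: the origin (TCP) lies at the very end of the fingers, on their centre line; the grasp point (between the pads) lies ctrl.grip_point_offset behind it (ctrl.grip_point_offset is the distance from the TCP to the grasp point, in mm); z points along the fingers, y is the line along which they close (so a half turn about z gives the same grasp; the last joint's range is limited). The gripper opens to 85 mm and grips with 20 to 120 N. Pads are 22 mm wide; open, the fingers measure 114 mm over their backs; the gripper's body (76 mm by 85 mm) begins 54 mm behind the grasp point. The pads swing forward as they close: fully open they stand 13 mm farther back than shut.
Start: joints at [1.247, 0.628, 0.038, 1.517, -0.027, 0.996, -0.02], TCP at [165.747, -628.527, 231.313] pointing down, gripper open.
Joint ranges: [-3.06, 3.06], [-0.37, 2.12], [-1.25, 1.32], [0.18, 2.47], [-1.1, 4.24], [0.23, 1.98], [-2.94, 2.94]. Speed limits (rad/s): [2.57, 2.57, 3.14, 3.14, 3.14, 3.14, 3.14].

## Interface

Orientations are given as [roll, pitch, yaw] about the fixed x, y, z axes, in that order (R = Rz(yaw) Ry(pitch) Rx(roll)).
In Python, from cell import read_state, cams, ctrl, models gives the robot as it stands. The module is installed in compiled form; this text tells all that it offers.
- The arm moves only by the tool creep_tool, called by a JSON object that holds its "fn" and its "kwargs". Schema: {"type":"object","properties":{"deltas":{"type":"array","items":{"type":"array","items":{"type":"array","items":{"type":"number"},"minItems":7,"maxItems":7},"minItems":1,"maxItems":12},"minItems":1,"maxItems":1},"only":{"type":"string"},"quiet":{"type":"boolean"},"lines":{"type":"string"}},"required":["deltas"],"additionalProperties":false}. deltas is a list that holds a single list of rows (three levels of brackets), with 1 to 12 rows, each of 7 numbers: dx, dy, dz in shares of the most that a row can go, 1 being 50 mm, then a rotation vector rx, ry, rz in shares of pi rad (1.0 is pi rad), then the finger opening in mm; each row shifts and turns the commanded pose from where the row before left it, along the tool's axes as they then stand; what a row does not reach is not made up. A row lasts 1/10 s, in which the tool goes at most 50 mm and 0.15 rad, less where a joint would pass 70% of its speed; a pose out of reach is approached as far as the arm can. The fingers move at their own pace and stop on an object; the grip force is fixed at half the most. Time passes only in rows, so rows that do not move let the fingers close. The tool returns the time, the measured TCP pose, the force, the opening and the grip force at its end. only (a regular expression) keeps the lines of the reply that match it, lines (a string "A,B") keeps lines A to B, and quiet returns only ok. No shift or turn number may pass 1 either way. Input that does not fit is refused with a message, and nothing moves.
- read_state(): the state, without advancing time (a new reading comes with each control period).
- cams.get_image(name): name is "side" or "top" or "wrist"; returns (picture, depth): 400x640x3 uint8, blue, green, red; 400x640 float32, mm along the optical axis (not along the pixel's ray), 0 where there is no reading.
- cams.calibration(name): a dict with "fx", "fy", "cx", "cy" (pixels), "k1" (the pictures are not rectified: a ray, as slopes to the right and down, at radius r is drawn at 1 + k1 r^2 times it, then the intrinsics apply), "rvec" (rotation vector, rad) and "tvec" (3), from world to camera coordinates, as OpenCV has them; the wrist camera has in their place "hand_eye" (4x4, takes a point from camera to tool coordinates, whose origin is the TCP and whose axes are the flange's). Camera axes: x right, y down, z forward; pixel columns grow to the right and rows downward; lengths in mm; the calibration is good to about 2 mm. A picture is of the moment at which its call begins: read the wrist's pose just before it. calibration takes no time and is no camera call.
- ctrl.finish_job(): hands the job in; it is judged then, once.
Trained networks look in the newest picture that a camera, given by its name, has taken for a name from the list of things; names that differ only in an ending like _2 or _b are one class to them, and where a whole thing is asked for, a point or a joint stands for the part that bears it (a point fixed in the world has none). Each returns a list of dicts, best first, with "confidence" (0 to 1); they miss things now and then, are a little off and sometimes report something else, mostly with a low value. They report only what shows in the picture. A call takes as long as a camera call. They do not tell look-alikes from the thing itself.
- models.search_frame(thing, camera): "extent" ([left, top, right, bottom] in pixels, round what is visible of it).
- models.mark_of(thing, camera): "position" ([column, row] in pixels: a listed point, or the origin of a listed thing).
The state is a dict: "clock": time; "qpos": joint angles; "qd": joint speeds; "tau": joint torques, N m; "eef_pos": TCP position; "tool_rot": TCP orientation; "force": force on the tool from outside, world axes, zero at the start; "torque": the same for the moment, N m; "width": finger opening in mm; "gripper_force": force on a finger pad.
Only numpy, scipy, OpenCV 4.12 (cv2) and the standard library are available. Lean on these libraries where they do the work, as an engineer would, in place of code of your own. Each camera call takes 0.05 s, during which the arm holds its last target. There are 200 camera calls.

## Working session

There is one attempt and no reset: what is moved stays moved. The work goes in short steps, Python scripts to look and compute and a tool call to move; the robot and the scene stay as the last step left them, time stands still between calls to the robot, and variables do not carry over. Pictures are saved under pics/ and viewed, at most 10 in all, crops included, and the job is handed in when it is done.

```bash
mkdir -p pics
```

Create h.py:
```python
import numpy as np, cv2
from scipy.spatial.transform import Rotation as R
from cell import read_state, cams, ctrl, models
def campose(n, st=None):
    c=cams.calibration(n)
    if 'rvec' in c:
        Rm=cv2.Rodrigues(np.array(c['rvec'],float))[0]; t=np.array(c['tvec'],float).ravel()
        return c,Rm.T,-Rm.T@t
    H=np.array(c['hand_eye'],float); st=st or read_state()
    Rt=R.from_euler('xyz',st['tool_rot']).as_matrix()
    return c,Rt@H[:3,:3],Rt@H[:3,3]+np.array(st['eef_pos'])
def rays(c,uv):
    uv=np.array(uv,float).reshape(-1,2)
    K=np.array([[c['fx'],0,c['cx']],[0,c['fy'],c['cy']],[0,0,1.]])
    p=cv2.undistortPoints(uv[:,None],K,np.array([c['k1'],0,0,0.]))[:,0]
    return np.c_[p,np.ones(len(p))]
def atz(n,uv,z,st=None):
    c,Rm,o=campose(n,st); d=rays(c,uv)@Rm.T
    return o+d*((z-o[2])/d[:,2])[:,None]
def cloud(n,depth,st=None):
    c,Rm,o=campose(n,st); v,u=np.mgrid[:400,:640]
    d=rays(c,np.c_[u.ravel(),v.ravel()])*depth.ravel()[:,None]
    return (d@Rm.T+o).reshape(400,640,3)
```

Run:
```python
from h import *
for n in ('top','side'):
    im,d=cams.get_image(n); cv2.imwrite(f'pics/{n}0.png',im); np.save(f'{n}0.npy',d)
    print(n,campose(n)[2])
    for t in ('tin_a','tube','rack','rack_hole2','rack_hole3','tray','tumbler','can','dice_cup','token_stack','card_box','dart'):
        print(t,[([int(x) for x in r['extent']],round(r['confidence'],2)) for r in models.search_frame(t,n)][:8] if 'hole' not in t else [([round(x,1) for x in r['position']],round(r['confidence'],2)) for r in models.mark_of(t,n)][:4])
s=read_state(); print(s, ctrl.grip_point_offset)
```

```text
top [ 290.63627475  -35.29356406 1377.57346449]
tin_a [([214, 252, 239, 270], 0.83), ([189, 188, 212, 207], 0.77), ([229, 205, 249, 223], 0.65), ([267, 204, 286, 220], 0.61), ([246, 237, 267, 248], 0.59), ([207, 226, 226, 243], 0.55)]
tube [([380, 204, 393, 212], 0.64)]
rack [([365, 154, 427, 188], 0.62)]
rack_hole2 [([395.0, 173.6], 0.91), ([379.3, 175.8], 0.72)]
rack_hole3 [([395.0, 173.6], 0.91), ([379.3, 175.8], 0.72)]
tray [([232, 141, 319, 177], 0.68), ([367, 156, 427, 188], 0.29)]
tumbler [([305, 205, 319, 223], 0.71)]
can [([425, 202, 454, 222], 0.79), ([233, 143, 320, 180], 0.73)]
dice_cup [([183, 128, 212, 156], 0.61), ([193, 189, 209, 206], 0.54)]
token_stack []
card_box [([376, 236, 407, 254], 0.84)]
dart [([446, 156, 456, 191], 0.59)]
side [  358.45268438 -1182.22760399   772.80870797]
tin_a [([264, 158, 279, 182], 0.85), ([268, 139, 282, 166], 0.78), ([294, 169, 309, 179], 0.63), ([250, 151, 264, 175], 0.61), ([300, 134, 316, 156], 0.58), ([290, 148, 304, 172], 0.54), ([340, 128, 364, 156], 0.33)]
tube [([312, 225, 323, 260], 0.52)]
rack [([336, 225, 387, 282], 0.79)]
r
[... 422 characters left out ...]
 1.24720068,  0.62840726,  0.03848272,  1.51737895, -0.02702987,
        0.99630746, -0.01999915]), 'qd': array([ 4.11018364e-04, -1.52820899e-03,  7.55208881e-04,  4.58114279e-04,
       -3.02067410e-04, -7.87328791e-04, -5.31942867e-05]), 'tau': array([-4.37050876e-04, -5.63272870e+01,  1.22527778e+00, -1.93774188e+01,
        1.08398483e-02,  1.59520016e-03,  9.97594839e-06]), 'eef_pos': array([ 165.76776759, -628.52935977,  231.3151347 ]), 'tool_rot': array([ 3.14157731e+00, -7.18467261e-05,  2.57769724e-01]), 'force': array([0.3096321 , 0.38308847, 0.2382573 ]), 'torque': array([-0.01280259, -0.02590806, -0.01059611]), 'gripper_force': 0.0, 'width': 85.46590462539416} 18.700000000000003
```

View pics/top0.png

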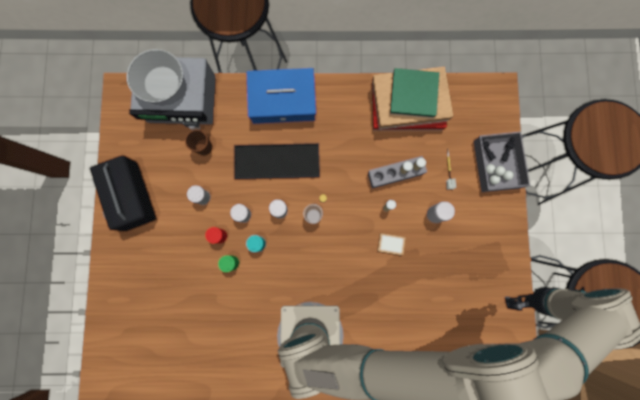

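View pics/side0.png

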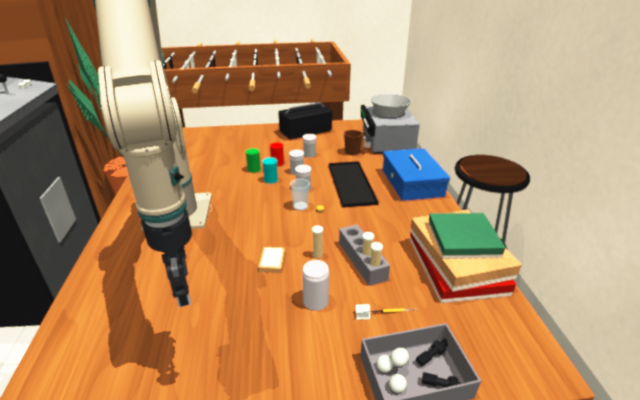

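Candidates in the top view for the bare-metal tins are (196,194), (239,213) and (277,208). The look-alikes to avoid are red (215,236), turquoise (255,243) and green (228,264). The tumbler (313,214) and can (443,212) could also be mistaken for tins. The loose tube is at (391,205), and the racked tubes are at (407,166) and (420,162). I'll check this in a crop and measure from the depth image.

Run:
```python
from h import *
im=cv2.imread('pics/top0.png'); d=np.load('top0.npy')
cv2.imwrite('pics/crop.png',cv2.resize(im[125:275,175:465],(800,414),interpolation=cv2.INTER_CUBIC))
P=cloud('top',d)
def blob(name,u,v,r,zlo,zhi):
    w=P[v-r:v+r+1,u-r:u+r+1].reshape(-1,3); w=w[(w[:,2]>zlo)&(w[:,2]<zhi)]
    xy=w[:,:2].astype(np.float32); 
    if len(xy)<3: print(name,len(xy)); return
    (c,rad)=cv2.minEnclosingCircle(xy)
    print(name,len(w),'mean',w.mean(0).round(1),'enc',np.round(c,1),round(rad,1))
for n,a in dict(t1=(196,194,13,70,95),t2=(239,213,13,70,95),t3=(277,208,13,70,95),red=(215,236,13,70,95),turq=(255,243,13,70,95),green=(228,264,13,70,95),tumbler=(313,214,14,80,110),tube=(391,205,10,85,110),can=(443,212,15,100,125),dice=(198,141,18,80,100),stack=(323,198,7,8,22),card=(392,244,20,10,28),rt=(407,166,8,95,120),rt2=(420,162,8,95,120)).items(): blob(n,*a)
m=(P[...,2]>48)&(P[...,2]<62); m[:150]=0;m[195:]=0;m[:,:362]=0;m[:,432:]=0
r=P[m]; print('rack',cv2.minAreaRect(r[:,:2].astype(np.float32)),r.mean(0))
print('table z',np.median(P[280:300,150:200,2]))
g=cv2.cvtColor(im,cv2.COLOR_BGR2GRAY); b=np.zeros_like(g); b[138:185,228:325]=(g[138:185,228:325]<45)
n,l,s,_=cv2.connectedComponentsWithStats(b); k=1+s[1:,4].argmax(); v,u=np.where(l==k)
x=atz('top',np.c_[u,v],6); print('tray',cv2.minAreaRect(x[:,:2].astype(np.float32)),x.mean(0))
print('holes',atz('top',[[395,173.6],[379.3,175.8]],55))
```

```text
t1 220 mean [491.3 398.2  84.5] enc [492.6 398.9] 29.2
t2 215 mean [426.7 246.2  84.6] enc [426.8 247.3] 28.6
t3 212 mean [441.8 113.1  84.4] enc [442.4 113.5] 28.1
red 227 mean [348.8 330.9  84.7] enc [348.8 332.1] 28.4
turq 223 mean [320.1 190.1  84.7] enc [320.6 191. ] 28.3
green 226 mean [252.6 284.   84.3] enc [252.5 284.6] 28.0
tumbler 67 mean [424.7  -9.7  91.6] enc [422.2 -10. ] 32.6
tube 63 mean [ 451.6 -278.2   97.5] enc [ 452.  -278.8] 14.6
can 288 mean [ 427.6 -458.1  112.6] enc [ 428.4 -460.3] 32.5
dice 148 mean [690.1 404.9  88.6] enc [700.3 406.8] 56.0
stack 37 mean [487.1 -44.9  13.8] enc [487.3 -44.7] 12.4
card 465 mean [ 318.8 -293.9   18.4] enc [ 318.4 -293.4] 54.6
rt 72 mean [ 586.2 -340.4  107.4] enc [ 587.2 -340. ] 16.8
rt2 68 mean [ 600.1 -385.4  108.5] enc [ 596.7 -378.3] 24.5
rack ((580.9486694335938, -316.8330078125), (63.951171875, 205.12257385253906), 15.035595893859863) [ 576.17305013 -310.72065273   53.9701376 ]
table z -0.5384602098171172
tray ((632.373046875, 128.1720733642578), (117.92610931396484, 306.4574890136719), 1.6199415922164917) [632.86551845 128.55102236   6.        ]
holes [[ 570.50550531 -306.77457269   55.        ]
 [ 562.51943258 -250.16917042   55.        ]]
```

View pics/crop.png

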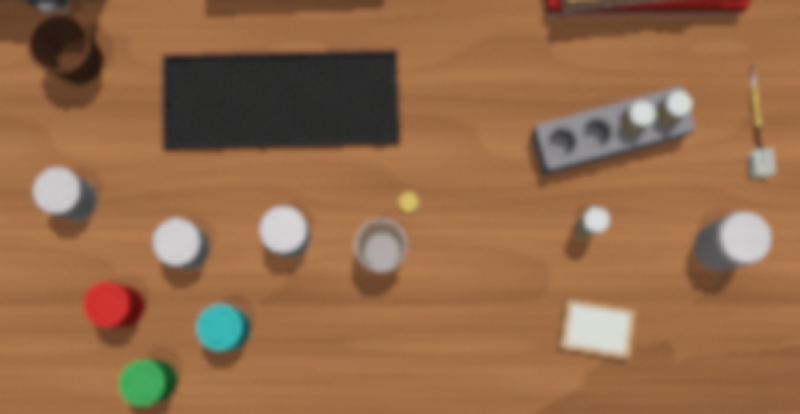

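The crop shows three bare-metal tins at crop pixels (57,190), (180,243) and (285,231), i.e. top-view (196,194), (240,213) and (278,209). The coloured tins are separate. The rack's empty pockets are at crop (562,140) and (597,131), so the network's mark for hole2 is about 13 mm off and I'll use hole3. The current yaw already matches the rack, so I'll move above the loose tube.

Careful with the scale: shifts go in shares of 50 mm and turns go in shares of pi rad. That gives: 36.6 mm is 0.732, -26.6 mm is -0.532.

{"fn": "creep_tool", "kwargs": {"deltas": [[[0.732,-0.532,0,0,0,0,85],[0.732,-0.532,0,0,0,0,85],[0.732,-0.532,0,0,0,0,85],[0.732,-0.532,0,0,0,0,85],[0.732,-0.532,0,0,0,0,85],[0.732,-0.532,0,0,0,0,85],[0.732,-0.532,0,0,0,0,85],[0.732,-0.532,0,0,0,0,85],[0.732,-0.532,0,0,0,0,85],[0.732,-0.532,0,0,0,0,85],[0,0,0,0,0,0,85]]]}}

```text
clock: 2.4
eef_pos: [457.1, -271.0, 231.5]
tool_rot: [-3.139, -0.004, 0.269]
force: [0.1, 0.9, -0.4]
width: 84.8
gripper_force: 0.0
```

Add to h.py:
```python
def delta(x,y,z=None,yaw=None):
    s=read_state(); p=np.array(s['eef_pos']); t=np.array([x,y,p[2] if z is None else z])
    Rt=R.from_euler('xyz',s['tool_rot'])
    print('pos',p.round(1),'rot',np.round(s['tool_rot'],3),'tool delta',Rt.inv().apply(t-p).round(1),'F',np.round(s['force'],1),'w',round(s['width'],1),'gf',round(s['gripper_force'],1),'clk',s['clock'])
```

Run:
```python
from h import *
st=read_state(); im,d=cams.get_image('wrist'); cv2.imwrite('pics/w1.png',im)
P=cloud('wrist',d,st)
m=(P[...,2]>92)&(P[...,2]<106)&(abs(P[...,0]-452)<40)&(abs(P[...,1]+279)<40)
print(m.sum(),P[m].mean(0),cv2.minEnclosingCircle(P[m][:,:2].astype(np.float32)))
m=(P[...,2]>20)&(P[...,2]<80)
print(len(P[m]),P[m].min(0) if m.any() else 0,P[m].max(0) if m.any() else 0)
delta(452,-278.5,60)
print([r for r in models.mark_of('rack_hole3','wrist')],models.search_frame('tube','wrist'))
```

```text
735 [ 457.63981012 -281.0741392   100.75914551] ((456.5711975097656, -281.368408203125), 14.989848136901855)
19982 [  13.53295431 -688.48662419   20.00048768] [653.44282524 114.97081657  79.99165113]
pos [ 454.4 -274.6  231.5] rot [-3.141e+00 -2.000e-03  2.650e-01] tool delta [ -3.7   3.3 171.4] F [-0.4 -1.  -0.6] w 85.1 gf 0.0 clk 2.45
[{'position': [371.0, 73.6], 'confidence': 0.85}, {'position': [320.1, 77.5], 'confidence': 0.81}] [{'extent': [312.4, 163.2, 342.4, 207.7], 'confidence': 0.73}]
```

View pics/w1.png

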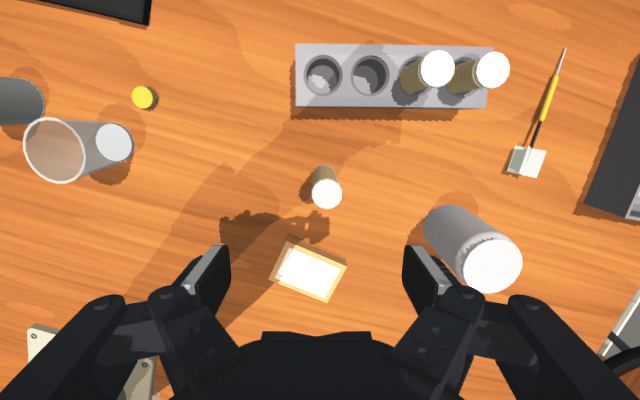

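The wrist view shows the loose tube's cap at (326,193), hole3 at about (321,76) and hole2 at about (370,74). The can is on the right at (490,265), and nothing is close to the tube. The arm was still settling when I took that picture, so I'll measure again.

{"fn": "creep_tool", "kwargs": {"deltas": [[[0,0,0,0,0,0,85]]], "lines": "1,2"}}

```text
clock: 2.65
eef_pos: [450.8, -279.5, 231.4]
```

Run:
```python
from h import *
st=read_state(); im,d=cams.get_image('wrist')
P=cloud('wrist',d,st); print(read_state()['eef_pos']-st['eef_pos'])
m=(P[...,2]>94)&(P[...,2]<106)&(abs(P[...,0]-452)<40)&(abs(P[...,1]+279)<40)
print(m.sum(),P[m].mean(0),cv2.minEnclosingCircle(P[m][:,:2].astype(np.float32)))
u=[r['position'] for r in models.mark_of('rack_hole3','wrist')]; print(u,atz('wrist',u,55,st))
m=(abs(P[...,2]-55)<3)&(P[...,0]>530)&(P[...,1]<-200)&(P[...,1]>-430)&(P[...,0]<640)
print(cv2.minAreaRect(P[m][:,:2].astype(np.float32)),P[m][:,2].mean())
# holes: deep points inside rack
mm=(m*255).astype(np.uint8); g=cv2.morphologyEx(mm,cv2.MORPH_OPEN,np.ones((3,3)))
cs,h=cv2.findContours(g,cv2.RETR_CCOMP,cv2.CHAIN_APPROX_NONE)
for c,hh in zip(cs,h[0]):
    if hh[3]>=0 and cv2.contourArea(c)>200:
        (x,y),_,_=cv2.fitEllipse(c); print('hole',x,y,cv2.contourArea(c),atz('wrist',[[x,y]],55,st))
delta(452,-278.5,60)
```

```text
[-0.03135412 -0.08857853  0.00584983]
735 [ 457.43770382 -281.35307668  100.92419157] ((456.79766845703125, -281.5238952636719), 14.762693405151367)
[[311.9, 66.7], [362.3, 66.7]] [[ 562.34051992 -246.17914041   55.        ]
 [ 575.37089263 -295.55149351   55.        ]]
((583.1817016601562, -317.0456848144531), (60.78008270263672, 200.1998748779297), 15.022699356079102) 55.93479524249064
hole 313.37384033203125 65.2664794921875 944.0 [[ 564.03199579 -247.28232335   55.        ]]
hole 360.54248046875 64.77313232421875 983.5 [[ 576.66128467 -293.30265641   55.        ]]
pos [ 450.8 -279.5  231.3] rot [3.141 0.    0.255] tool delta [  1.5  -0.7 171.3] F [ 0.8 -0.  -0.9] w 85.2 gf 0.0 clk 2.75
```

{"fn": "creep_tool", "kwargs": {"deltas": [[[0.034,0.014,0.76,0,0,0,85],[0.034,0.014,0.76,0,0,0,85],[0,0,0.5,0,0,0,85],[0,0,0,0,0,0,85],[0,0,0,0,0,0,85]]], "lines": "1,2"}}

```text
clock: 3.25
eef_pos: [455.2, -279.3, 130.6]
```

Run:
```python
from h import *
st=read_state(); im,d=cams.get_image('wrist'); cv2.imwrite('pics/w2.png',im)
P=cloud('wrist',d,st)
m=(P[...,2]>94)&(P[...,2]<106)&(abs(P[...,0]-452)<40)&(abs(P[...,1]+279)<40)
print(m.sum(),P[m].mean(0),cv2.minEnclosingCircle(P[m][:,:2].astype(np.float32)))
delta(455,-280,60)
```

```text
1646 [ 457.75632013 -281.11861377  100.8386185 ] ((456.5710754394531, -281.48822021484375), 14.96401309967041)
pos [ 455.9 -279.6  131.4] rot [ 3.14e+00 -1.00e-03  2.57e-01] tool delta [-1.1  0.1 71.4] F [-0.1  0.5  0.8] w 85.1 gf 0.0 clk 3.3
```

Converted, 40 mm is 0.8, 31 mm is 0.62.

{"fn": "creep_tool", "kwargs": {"deltas": [[[0,0.014,0.8,0,0,0,85],[0,0.01,0.62,0,0,0,85],[0,0,0,0,0,0,0],[0,0,0,0,0,0,0],[0,0,0,0,0,0,0],[0,0,0,0,0,0,0],[0,0,0,0,0,0,0],[0,0,0,0,0,0,0]]]}}

```text
clock: 4.1
eef_pos: [457.2, -280.5, 61.5]
tool_rot: [3.139, -0.003, 0.258]
force: [-0.6, -0.1, 6.2]
width: 28.6
gripper_force: 58.8
```

Converted, -35 mm is -0.7, 28 mm is 0.56.

{"fn": "creep_tool", "kwargs": {"deltas": [[[0,0,-0.7,0,0,0,0],[0,0,-0.7,0,0,0,0],[0.56,-0.024,0,0,0,0,0],[0.56,-0.024,0,0,0,0,0],[0.56,-0.024,0,0,0,0,0],[0.54,-0.024,0,0,0,0,0],[0,0,0,0,0,0,0],[0,0,0,0,0,0,0],[0,0,0,0,0,0,0]]]}}

```text
clock: 5.0
eef_pos: [560.5, -247.4, 129.5]
tool_rot: [3.142, 0.001, 0.257]
force: [-0.0, 0.4, -3.3]
width: 28.7
gripper_force: 60.2
```

Run:
```python
from h import *
st=read_state(); im,d=cams.get_image('wrist'); cv2.imwrite('pics/w3.png',im)
P=cloud('wrist',d,st)
m=(abs(P[...,2]-171)<6)&(abs(P[...,0]-564)<40)&(abs(P[...,1]+247)<40)
print('cap',m.sum(),P[m].mean(0),cv2.minEnclosingCircle(P[m][:,:2].astype(np.float32)))
m=(abs(P[...,2]-55)<3)&(P[...,0]>530)&(P[...,1]<-200)&(P[...,1]>-430)&(P[...,0]<640)
print(cv2.minAreaRect(P[m][:,:2].astype(np.float32)),P[m][:,2].mean())
delta(564,-247.4,131)
ims,ds=cams.get_image('side'); 
Q=cloud('side',ds); 
for lo,hi in((75,105),(140,165)):
    m=(Q[...,2]>lo)&(Q[...,2]<hi)&(abs(Q[...,0]-562)<30)&(abs(Q[...,1]+250)<30)
    print('side',m.sum(),np.median(Q[m],0), Q[m].min(0),Q[m].max(0))
cv2.imwrite('pics/both3.png',np.vstack([cv2.resize(im[0:400,100:540],(440,400))[:300],cv2.resize(ims[180:290,280:440],(440,300),interpolation=cv2.INTER_CUBIC)]))
```

```text
cap 5176 [ 562.94619053 -247.030736    169.73159935] ((572.498291015625, -246.7595977783203), 40.75737380981445)
((583.1847534179688, -317.7893981933594), (61.07322692871094, 200.76824951171875), 15.095221519470215) 55.85963246579201
pos [ 560.5 -247.5  129.5] rot [3.142e+00 1.000e-03 2.560e-01] tool delta [ 3.4  0.8 -1.5] F [ 0.9 -0.4 -3.7] w 28.6 gf 60.2 clk 5.05
side 83 [ 555.85550788 -260.33482097   90.32084252] [ 544.96034328 -266.73581901   75.06577729] [ 573.0368477  -247.6560843   104.98787418]
side 105 [ 556.1750076  -267.32161526  152.34405464] [ 543.84467871 -278.44198104  140.06728263] [ 573.63641128 -227.96249794  164.51590472]
```

View pics/both3.png

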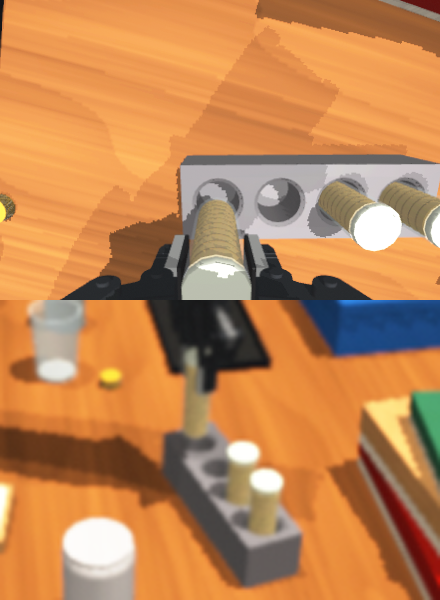

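Converted, 10 mm is 0.2, 4.2 mm is 0.084.

{"fn": "creep_tool", "kwargs": {"deltas": [[[0.084,0.028,0.2,0,0,0,0],[0,0,0,0,0,0,0],[0,0,0,0,0,0,0]]], "lines": "1,2"}}

```text
clock: 5.4
eef_pos: [565.9, -246.9, 118.7]
```

Run:
```python
from h import *
st=read_state(); im,d=cams.get_image('wrist'); P=cloud('wrist',d,st); x,y,z=st['eef_pos']
r=np.hypot(P[...,0]-x,P[...,1]-y)
for dz in range(28,48,3):
    m=(abs(P[...,2]-(z+dz))<1.5)&(r<22); print(dz,m.sum(),(P[m].mean(0)-[x,y,z]).round(1) if m.any() else 0)
m=(abs(P[...,2]-(z+39))<3)&(r<22)
print(cv2.minEnclosingCircle(P[m][:,:2].astype(np.float32)),st['eef_pos'])
c,Rm,o=campose('wrist',st)
# front wall of tube low down, compare with hole ring contour
m=(abs(P[...,2]-55)<3)&(P[...,0]>530)&(P[...,1]<-200)&(P[...,1]>-430)&(P[...,0]<640)
print(cv2.minAreaRect(P[m][:,:2].astype(np.float32)))
m=(P[...,2]>62)&(P[...,2]<85)&(r<30); q=P[m]; print('wall',len(q))
if len(q)>20:
    A=np.c_[q[:,:2],np.ones(len(q))]; 
    from scipy.optimize import least_squares
    f=least_squares(lambda p:np.hypot(q[:,0]-p[0],q[:,1]-p[1])-15,[x,y]); print(f.x, f.cost)
```

```text
28 271 [10.3  2.5 28. ]
31 350 [10.3  2.8 31.2]
34 280 [ 9.8  2.7 34. ]
37 548 [ 7.5  1.4 37.4]
40 3758 [ 0.3 -0.1 39.6]
43 111 [ 3.6  0.3 43. ]
46 153 [ 4.4  2.3 46.1]
((567.3793334960938, -246.5050811767578), 21.206880569458008) [ 565.86496285 -246.94067755  118.67289663]
((583.1963500976562, -317.5716857910156), (61.02391815185547, 200.34243774414062), 14.964658737182617)
wall 372
[ 564.54245503 -247.83317932] 7.209899681948114
```

Converted, 12 mm is 0.24, 10 mm is 0.2.

{"fn": "creep_tool", "kwargs": {"deltas": [[[0,0,0.24,0,0,0,0],[0,0,0.24,0,0,0,0],[0,0,0.2,0,0,0,0],[0,0,0.12,0,0,0,0],[0,0,0,0,0,0,0],[0,0,0,0,0,0,0]]]}}

```text
clock: 6.05
eef_pos: [566.4, -247.1, 79.2]
tool_rot: [-3.142, 0.0, 0.258]
force: [0.1, 0.3, -3.0]
width: 28.5
gripper_force: 60.2
```

Converted, 4 mm is 0.08, 3 mm is 0.06.

{"fn": "creep_tool", "kwargs": {"deltas": [[[0,0,0.08,0,0,0,0],[0,0,0.06,0,0,0,0],[0,0,0.03,0,0,0,0],[0,0,0,0,0,0,0],[0,0,0,0,0,0,0]]]}}

```text
clock: 6.55
eef_pos: [566.5, -247.0, 71.6]
tool_rot: [3.141, -0.001, 0.258]
force: [-0.8, 0.0, 5.0]
width: 28.9
gripper_force: 60.8
```

Converted, -45 mm is -0.9, -40 mm is -0.8.

{"fn": "creep_tool", "kwargs": {"deltas": [[[0,0,0,0,0,0,85],[0,0,0,0,0,0,85],[0,0,0,0,0,0,85],[0,0,-0.6,0,0,0,85],[0,0,-0.9,0,0,0,85],[0,0,-0.9,0,0,0,85],[0,0,-0.8,0,0,0,85],[0,0,0,0,0,0,85],[0,0,0,0,0,0,85]]]}}

```text
clock: 7.45
eef_pos: [566.8, -247.2, 231.8]
tool_rot: [3.14, -0.002, 0.258]
force: [-0.8, 0.6, -0.9]
width: 85.2
gripper_force: 0.0
```

Run:
```python
from h import *
st=read_state(); im,d=cams.get_image('wrist'); P=cloud('wrist',d,st)
m=(P[...,2]>100)&(P[...,2]<125)&(abs(P[...,0]-564)<25)&(abs(P[...,1]+248)<25)
print(m.sum(),np.median(P[m],0),cv2.minEnclosingCircle(P[m][:,:2].astype(np.float32)))
m=(P[...,2]>100)&(P[...,2]<125)&(abs(P[...,0]-589)<25)&(abs(P[...,1]+342)<22)
print('ref',m.sum(),np.median(P[m],0))
delta(442.5,113.3,231)
```

```text
797 [ 567.30612141 -247.5070878   111.00248298] ((566.0523071289062, -247.73643493652344), 14.831917762756348)
ref 858 [ 590.61091577 -337.82493655  110.86941389]
pos [ 565.8 -246.8  230.3] rot [-3.141e+00  1.000e-03  2.580e-01] tool delta [ -27.5 -379.6   -0.5] F [ 0.7  0.2 -0.8] w 85.1 gf 0.0 clk 7.5
```

The tube is seated: its top is level with the neighbouring racked tube at about 111 mm, and it's released. Next is the nearest tin (t3).

Converted, -43 mm is -0.86, -42 mm is -0.84.

{"fn": "creep_tool", "kwargs": {"deltas": [[[-0.06,-0.84,0,0,0,0,85],[-0.06,-0.84,0,0,0,0,85],[-0.06,-0.84,0,0,0,0,85],[-0.06,-0.84,0,0,0,0,85],[-0.06,-0.84,0,0,0,0,85],[-0.06,-0.84,0,0,0,0,85],[-0.06,-0.84,0,0,0,0,85],[-0.06,-0.84,0,0,0,0,85],[-0.06,-0.86,0,0,0,0,85],[0,0,0.4,0,0,0,85],[0,0,0,0,0,0,85],[0,0,0,0,0,0,85]]], "lines": "1,3"}}

```text
clock: 8.7
eef_pos: [442.8, 111.6, 209.8]
tool_rot: [3.141, 0.003, 0.257]
```

Add to h.py:
```python
def tops(z=85,lo=77,hi=93):
    st=read_state(); im,d=cams.get_image('wrist'); P=cloud('wrist',d,st)
    m=((P[...,2]>lo)&(P[...,2]<hi)).astype(np.uint8)
    n,l,s,_=cv2.connectedComponentsWithStats(m)
    for k in range(1,n):
        if s[k,4]>150:
            q=P[l==k]; c,r=cv2.minEnclosingCircle(q[:,:2].astype(np.float32)); print('top',s[k,4],np.round(c,1),round(r,1),q[:,2].mean().round(1),im[l==k].mean(0).round())
    return im
```

Run:
```python
from h import *
tops(); delta(442.5,113.3,32)
```

```text
top 3019 [496.4 398.2] 29.0 86.4 [224. 225. 228.]
top 2975 [431.5 246.5] 28.6 86.9 [246. 247. 248.]
top 2798 [446.9 112. ] 28.3 86.9 [250. 251. 252.]
top 2595 [353.3 331.7] 29.3 86.5 [  5.  21. 240.]
top 348 [432.2  -0.8] 29.3 85.1 [195. 201. 206.]
top 489 [428.2 -27.1] 25.4 85.2 [125. 153. 192.]
top 457 [325.5 178.2] 24.8 85.6 [141. 148.   5.]
top 477 [271.8 285.3] 23.4 84.1 [ 66. 166.  32.]
pos [443.5 111.4 210.4] rot [3.141e+00 2.000e-03 2.560e-01] tool delta [ -0.2  -2.2 178.4] F [ 0.6 -0.1  0. ] w 85.3 gf 0.0 clk 8.75
```

Converted, 45 mm is 0.9, 2.2 mm is 0.044.

{"fn": "creep_tool", "kwargs": {"deltas": [[[0.044,-0.012,0.9,0,0,0,85],[0,0,0.9,0,0,0,85],[0,0,0.9,0,0,0,85],[0,0,0.86,0,0,0,85],[0,0,0,0,0,0,85],[0,0,0,0,0,0,0],[0,0,0,0,0,0,0],[0,0,0,0,0,0,0],[0,0,0,0,0,0,0],[0,0,0,0,0,0,0]]]}}

```text
clock: 9.75
eef_pos: [448.3, 113.8, 35.4]
tool_rot: [3.141, -0.007, 0.257]
force: [-0.3, -1.8, 9.1]
width: 54.6
gripper_force: 65.3
```

{"fn": "creep_tool", "kwargs": {"deltas": [[[0,0,-0.4,0,0,0,0],[0,0,-0.8,0,0,0,0],[0,0,-0.8,0,0,0,0],[0,0,0,0,0,0,0],[0,0,0,0,0,0,0],[0,0,0,0,0,0,0],[0,0,0,0,0,0,0],[0,0,0,0,0,0,0]]]}}

```text
clock: 10.55
eef_pos: [444.8, 113.5, 131.8]
tool_rot: [3.141, 0.002, 0.258]
force: [0.0, 0.1, -7.1]
width: 54.2
gripper_force: 70.4
```

Run:
```python
from h import *
f=[]
for i in range(4): cams.get_image('wrist'); f.append(read_state()['force'][2])
print(f); delta(635,20,150)
```

```text
[np.float64(-6.324667389795681), np.float64(-6.438616827812201), np.float64(-6.29193143934718), np.float64(-6.430762840865707)]
pos [445.3 113.7 132.3] rot [3.142e+00 1.000e-03 2.580e-01] tool delta [159.5 138.9 -17.8] F [ 0.1 -0.2 -6.4] w 54.3 gf 70.4 clk 10.75
```

t3 weighs about 6.4 N, probably the heaviest. I'll put it back where it was and weigh the others.

Converted, 40 mm is 0.8, 14 mm is 0.28.

{"fn": "creep_tool", "kwargs": {"deltas": [[[0,0,0.8,0,0,0,0],[0,0,0.8,0,0,0,0],[0,0,0.28,0,0,0,0],[0,0,0.04,0,0,0,0],[0,0,0.03,0,0,0,0],[0,0,0,0,0,0,0]]]}}

```text
clock: 11.35
eef_pos: [445.7, 113.8, 35.6]
tool_rot: [-3.142, -0.0, 0.258]
force: [-0.4, 0.1, -6.6]
width: 54.5
gripper_force: 66.3
```

Converted, 1 mm is 0.02.

{"fn": "creep_tool", "kwargs": {"deltas": [[[0,0,0.02,0,0,0,0],[0,0,0.02,0,0,0,0],[0,0,0,0,0,0,0]]]}}

```text
clock: 11.65
eef_pos: [446.3, 114.0, 35.3]
tool_rot: [-3.142, -0.002, 0.258]
force: [-4.4, -0.7, 17.1]
width: 54.2
gripper_force: 68.3
```

Touchdown. I'll release, rise and move to t2 at about (430,246.5).

Converted, -45 mm is -0.9, -44 mm is -0.88.

{"fn": "creep_tool", "kwargs": {"deltas": [[[0,0,0,0,0,0,85],[0,0,0,0,0,0,85],[0,0,0,0,0,0,85],[0,0,-0.8,0,0,0,85],[0,0,-0.9,0,0,0,85],[0,0,-0.9,0,0,0,85],[0.12,-0.88,0,0,0,0,85],[0.12,-0.88,0,0,0,0,85],[0.12,-0.88,0,0,0,0,85],[0,0,0,0,0,0,85],[0,0,0,0,0,0,85]]], "lines": "1,3"}}

```text
clock: 12.75
eef_pos: [428.9, 247.0, 163.1]
tool_rot: [3.142, 0.0, 0.261]
```

Run:
```python
from h import *
tops(); delta(430,247,34)
```

```text
top 5504 [496.6 399.3] 29.2 86.8 [235. 237. 240.]
top 3923 [431.5 246.1] 28.3 86.9 [240. 241. 244.]
top 3757 [444.5 113.9] 29.0 86.5 [221. 223. 228.]
top 1573 [353.5 331.8] 28.9 86.4 [ 10.  21. 219.]
top 1092 [427.1  -4.7] 31.8 85.4 [117. 128. 141.]
top 1365 [425.1 -13.8] 30.1 85.4 [106. 128. 159.]
top 1881 [326.  189.7] 28.3 86.0 [200. 208.   1.]
top 152 [280.6 281.8] 11.4 81.7 [35. 86. 19.]
pos [429.2 245.4 163.1] rot [3.141e+00 1.000e-03 2.580e-01] tool delta [  1.3  -1.4 129.1] F [ 0.9  0.2 -0.9] w 85.1 gf 0.0 clk 12.8
```

Converted, 43 mm is 0.86, 1 mm is 0.02.

{"fn": "creep_tool", "kwargs": {"deltas": [[[0.02,-0.012,0.86,0,0,0,85],[0,0,0.86,0,0,0,85],[0,0,0.86,0,0,0,85],[0,0,0,0,0,0,85],[0,0,0,0,0,0,0],[0,0,0,0,0,0,0],[0,0,0,0,0,0,0],[0,0,0,0,0,0,0],[0,0,0,0,0,0,0]]]}}

```text
clock: 13.7
eef_pos: [431.9, 247.2, 37.0]
tool_rot: [-3.141, -0.005, 0.257]
force: [-0.6, -1.6, 9.2]
width: 55.1
gripper_force: 64.3
```

{"fn": "creep_tool", "kwargs": {"deltas": [[[0,0,-0.4,0,0,0,0],[0,0,-0.8,0,0,0,0],[0,0,-0.8,0,0,0,0],[0,0,0,0,0,0,0],[0,0,0,0,0,0,0],[0,0,0,0,0,0,0],[0,0,0,0,0,0,0],[0,0,0,0,0,0,0]]]}}

```text
clock: 14.5
eef_pos: [429.5, 246.4, 133.3]
tool_rot: [3.141, 0.002, 0.258]
force: [-0.9, 0.2, -2.3]
width: 54.8
gripper_force: 65.9
```

Run:
```python
from h import *
f=[]
for i in range(4): cams.get_image('wrist'); f.append(read_state()['force'][2])
print(np.round(f,2)); delta(635,40,132)
```

```text
[-1.29 -1.93 -1.99 -2.78]
pos [429.9 246.7 133.8] rot [3.141e+00 1.000e-03 2.580e-01] tool delta [145.6 252.1   1.7] F [-0.8 -1.5 -2.8] w 54.8 gf 65.9 clk 14.7
```

Converted, 35 mm is 0.7, 33.2 mm is 0.664.

{"fn": "creep_tool", "kwargs": {"deltas": [[[0.428,0.664,0,0,0,0,0],[0.428,0.664,0,0,0,0,0],[0.428,0.664,0,0,0,0,0],[0.428,0.664,0,0,0,0,0],[0.428,0.664,0,0,0,0,0],[0.428,0.664,0,0,0,0,0],[0.428,0.664,0,0,0,0,0],[0,0,0,0,0,0,0],[0,0,0.7,0,0,0,0],[0,0,0.7,0,0,0,0],[0,0,0.3,0,0,0,0],[0,0,0,0,0,0,0]]]}}

```text
clock: 15.9
eef_pos: [631.9, 60.3, 46.8]
tool_rot: [-3.141, 0.006, 0.258]
force: [-0.6, -0.7, -1.9]
width: 54.6
gripper_force: 66.9
```

Converted, 3 mm is 0.06, 1.5 mm is 0.03.

{"fn": "creep_tool", "kwargs": {"deltas": [[[0,0,0.06,0,0,0,0],[0,0,0.06,0,0,0,0],[0,0,0.03,0,0,0,0],[0,0,0,0,0,0,0]]]}}

```text
clock: 16.3
eef_pos: [634.7, 60.3, 42.6]
tool_rot: [3.141, -0.001, 0.258]
force: [-1.3, -0.1, -1.6]
width: 55.0
gripper_force: 66.9
```

Converted, 1.5 mm is 0.03.

{"fn": "creep_tool", "kwargs": {"deltas": [[[0,0,0.03,0,0,0,0],[0,0,0,0,0,0,0],[0,0,0,0,0,0,0]]]}}

```text
clock: 16.6
eef_pos: [634.8, 60.3, 41.1]
tool_rot: [3.141, -0.001, 0.258]
force: [-1.1, 0.1, 3.9]
width: 55.2
gripper_force: 67.2
```

Converted, -45 mm is -0.9, -40 mm is -0.8.

{"fn": "creep_tool", "kwargs": {"deltas": [[[0,0,0,0,0,0,85],[0,0,0,0,0,0,85],[0,0,0,0,0,0,85],[0,0,-0.8,0,0,0,85],[0,0,-0.9,0,0,0,85],[0,0,-0.9,0,0,0,85]]], "lines": "1,2"}}

```text
clock: 17.2
eef_pos: [633.7, 60.3, 171.2]
```

{"fn": "creep_tool", "kwargs": {"deltas": [[[-0.108,-0.8,0,0,0,0,85],[-0.108,-0.8,0,0,0,0,85],[-0.108,-0.8,0,0,0,0,85],[-0.108,-0.8,0,0,0,0,85],[-0.108,-0.8,0,0,0,0,85],[-0.108,-0.8,0,0,0,0,85],[-0.108,-0.8,0,0,0,0,85],[-0.108,-0.8,0,0,0,0,85],[-0.108,-0.84,0,0,0,0,85],[0,0,0,0,0,0,85],[0,0,0,0,0,0,85]]], "lines": "1,3"}}

```text
clock: 18.3
eef_pos: [493.9, 399.1, 170.0]
tool_rot: [3.141, 0.0, 0.261]
```

Run:
```python
from h import *
tops(); delta(494.5,398.5,36)
```

```text
top 3787 [503.2 593.2] 94.9 85.2 [30. 30. 29.]
top 3720 [496.9 399. ] 28.6 86.9 [252. 252. 253.]
top 2017 [445.2 114. ] 29.2 85.8 [234. 234. 235.]
top 196 [373.6 339.3] 18.9 80.7 [ 19.  23. 180.]
top 651 [340.2 185.5] 21.8 85.8 [207. 214.   2.]
pos [495.1 397.2 170. ] rot [3.14  0.    0.258] tool delta [ -0.2  -1.6 134. ] F [ 0.2 -1.  -0.1] w 85.1 gf 0.0 clk 18.35
```

{"fn": "creep_tool", "kwargs": {"deltas": [[[0.012,-0.028,0.88,0,0,0,85],[0,0,0.9,0,0,0,85],[0,0,0.9,0,0,0,85],[0,0,0,0,0,0,85],[0,0,0,0,0,0,0],[0,0,0,0,0,0,0],[0,0,0,0,0,0,0],[0,0,0,0,0,0,0],[0,0,0,0,0,0,0]]]}}

```text
clock: 19.25
eef_pos: [497.5, 400.1, 39.6]
tool_rot: [-3.14, -0.005, 0.257]
force: [0.7, -1.8, 8.5]
width: 55.5
gripper_force: 64.7
```

{"fn": "creep_tool", "kwargs": {"deltas": [[[0,0,-0.4,0,0,0,0],[0,0,-0.8,0,0,0,0],[0,0,-0.8,0,0,0,0],[0,0,0,0,0,0,0],[0,0,0,0,0,0,0],[0,0,0,0,0,0,0],[0,0,0,0,0,0,0],[0,0,0,0,0,0,0]]]}}

```text
clock: 20.05
eef_pos: [494.4, 398.8, 134.9]
tool_rot: [3.14, 0.002, 0.258]
force: [-1.3, 0.2, -4.1]
width: 55.5
gripper_force: 67.0
```

Run:
```python
from h import *
f=[]
for i in range(4): cams.get_image('wrist'); f.append(read_state()['force'][2])
print(np.round(f,2)); delta(630,195,132)
```

```text
[-3.04 -3.62 -3.49 -2.86]
pos [495.  399.3 135.8] rot [3.141e+00 1.000e-03 2.580e-01] tool delta [ 78.5 231.9   3.8] F [-0.5 -0.2 -2.9] w 55.5 gf 67.0 clk 20.25
```

t1 weighs about 3.3 N and t2 about 2.2 N, so t3 at 6.4 N is clearly the heaviest. I'll place t1 on the tray.

Converted, 38.7 mm is 0.774, 13.1 mm is 0.262.

{"fn": "creep_tool", "kwargs": {"deltas": [[[0.262,0.774,0,0,0,0,0],[0.262,0.774,0,0,0,0,0],[0.262,0.774,0,0,0,0,0],[0.262,0.774,0,0,0,0,0],[0.262,0.774,0,0,0,0,0],[0.262,0.774,0,0,0,0,0],[0,0,0,0,0,0,0],[0,0,0.7,0,0,0,0],[0,0,0.7,0,0,0,0],[0,0,0.3,0,0,0,0],[0,0,0,0,0,0,0]]], "lines": "1,5"}}

```text
clock: 21.35
eef_pos: [628.2, 194.4, 48.7]
tool_rot: [3.141, 0.006, 0.258]
force: [-0.4, 0.4, -3.6]
width: 55.1
```

{"fn": "creep_tool", "kwargs": {"deltas": [[[0,0,0.06,0,0,0,0],[0,0,0.03,0,0,0,0],[0,0,0,0,0,0,0],[0,0,0,0,0,0,0]]]}}

```text
clock: 21.75
eef_pos: [631.1, 195.2, 48.0]
tool_rot: [-3.142, -0.002, 0.258]
force: [0.0, 0.5, -4.0]
width: 55.2
gripper_force: 69.2
```

Converted, 2 mm is 0.04, 1.5 mm is 0.03.

{"fn": "creep_tool", "kwargs": {"deltas": [[[0,0,0.04,0,0,0,0],[0,0,0.03,0,0,0,0],[0,0,0,0,0,0,0],[0,0,0,0,0,0,0]]]}}

```text
clock: 22.15
eef_pos: [630.6, 195.0, 43.7]
tool_rot: [3.142, -0.0, 0.258]
force: [-1.7, -0.3, 0.7]
width: 55.1
gripper_force: 69.4
```

Converted, 0.8 mm is 0.016.

{"fn": "creep_tool", "kwargs": {"deltas": [[[0,0,0.016,0,0,0,0],[0,0,0,0,0,0,0],[0,0,0,0,0,0,0]]], "lines": "4,4"}}

```text
force: [-2.2, -0.5, 6.7]
```

{"fn": "creep_tool", "kwargs": {"deltas": [[[0,0,0,0,0,0,85],[0,0,0,0,0,0,85],[0,0,0,0,0,0,85],[0,0,-0.8,0,0,0,85],[0,0,-0.9,0,0,0,85],[0,0,-0.9,0,0,0,85],[0,0,0,0,0,0,85],[0,0,0,0,0,0,85]]], "lines": "1,2"}}

```text
clock: 23.25
eef_pos: [631.1, 195.2, 173.9]
```

Run:
```python
from h import *
delta(443.5,114,174); im,d=cams.get_image('top'); cv2.imwrite('pics/top2.png',cv2.resize(im[125:275,175:465],(800,414),interpolation=cv2.INTER_CUBIC))
```

```text
pos [631.1 195.2 173.9] rot [-3.141e+00 -3.000e-03  2.580e-01] tool delta [-202.1   30.7   -0.7] F [-0.  -0.2 -0.4] w 85.1 gf 0.0 clk 23.25
```

View pics/top2.png

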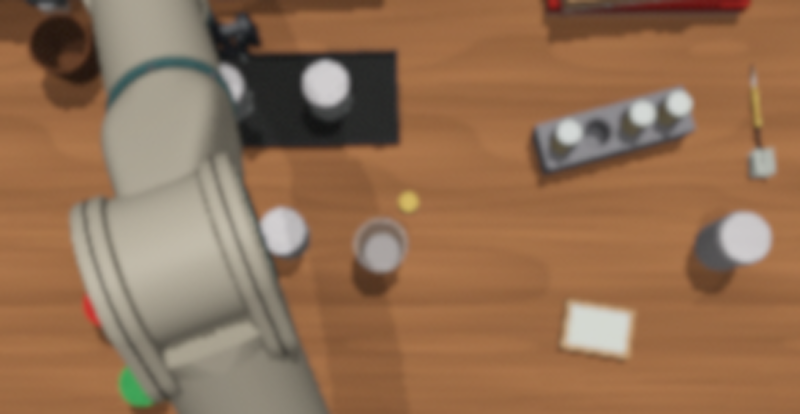

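The crop shows the tube in the end pocket at (568,133), with t2 upright on the tray at (326,85) and t1 at (228,90), partly hidden by the arm. t3 is at (283,232). I'll fetch it.

Converted, -40.4 mm is -0.808, 6.1 mm is 0.122.

{"fn": "creep_tool", "kwargs": {"deltas": [[[-0.808,0.122,0,0,0,0,85],[-0.808,0.122,0,0,0,0,85],[-0.808,0.122,0,0,0,0,85],[-0.808,0.122,0,0,0,0,85],[-0.808,0.122,0,0,0,0,85],[0,0,0,0,0,0,85],[0,0,0,0,0,0,85],[0,0,0,0,0,0,85]]], "lines": "1,2"}}

```text
clock: 24.1
eef_pos: [443.6, 114.4, 172.0]
```

Run:
```python
from h import *
tops(); tops(90,82,98); delta(443.5,114,36)
```

```text
top 606 [612.7  56.6] 18.9 86.9 [177. 178. 181.]
top 3649 [444.8 113. ] 28.4 86.9 [249. 249. 251.]
top 3281 [353.1 331.1] 29.4 86.4 [  5.  18. 237.]
top 428 [441.8   0. ] 25.1 85.1 [193. 199. 207.]
top 688 [428.4 -27. ] 25.0 85.3 [124. 152. 191.]
top 454 [325.1 169.9] 19.6 86.0 [144. 151.   4.]
top 503 [612.9  55.8] 18.5 88.9 [196. 196. 199.]
top 3595 [444.6 113.1] 28.5 87.0 [250. 251. 252.]
top 2980 [352.6 330.7] 29.4 87.1 [  4.  18. 246.]
top 1386 [427.9 -12.4] 33.3 91.0 [168. 186. 207.]
top 412 [324.4 169.7] 19.7 86.6 [150. 157.   3.]
pos [443.8 114.5 172.1] rot [-3.141 -0.     0.258] tool delta [ -0.4   0.4 136.1] F [-0.2  0.1 -0.9] w 84.9 gf 0.0 clk 24.2
```

Converted, 46 mm is 0.92, 0.5 mm is 0.01.

{"fn": "creep_tool", "kwargs": {"deltas": [[[0.01,0.01,0.92,0,0,0,85],[0,0,0.92,0,0,0,85],[0,0,0.92,0,0,0,85],[0,0,0,0,0,0,85],[0,0,0,0,0,0,0],[0,0,0,0,0,0,0],[0,0,0,0,0,0,0],[0,0,0,0,0,0,0],[0,0,0,0,0,0,0]]], "lines": "1,3"}}

```text
clock: 25.1
eef_pos: [446.0, 114.4, 37.0]
tool_rot: [-3.141, -0.007, 0.258]
```

{"fn": "creep_tool", "kwargs": {"deltas": [[[0,0,-0.4,0,0,0,0],[0,0,-0.8,0,0,0,0],[0,0,-0.8,0,0,0,0],[0,0,-0.8,0,0,0,0],[0,0,-0.24,0,0,0,0],[0,0,0,0,0,0,0],[0,0,0,0,0,0,0],[0,0,0,0,0,0,0],[0,0,0,0,0,0,0],[0,0,0,0,0,0,0],[0,0,0,0,0,0,0],[0,0,0,0,0,0,0]]]}}

```text
clock: 26.3
eef_pos: [443.3, 113.6, 186.2]
tool_rot: [-3.142, 0.001, 0.258]
force: [-0.5, 0.1, -6.7]
width: 54.6
gripper_force: 72.6
```

Run:
```python
from h import *
a,d=cams.get_image('side'); b,e=cams.get_image('top')
cv2.imwrite('pics/end.png',np.vstack([cv2.resize(a[100:300,230:430],(580,300)) ,cv2.resize(b[125:275,175:465],(580,300))]))
P=cloud('top',e)
for x,y in((634,60),(630,195)):
    m=(P[...,2]>82)&(P[...,2]<97)&(abs(P[...,0]-x)<35)&(abs(P[...,1]-y)<35); print(m.sum(),P[m].mean(0).round(1) if m.any() else 0)
```

```text
198 [628.6  61.3  88.8]
212 [626.5 195.6  89. ]
```

View pics/end.png

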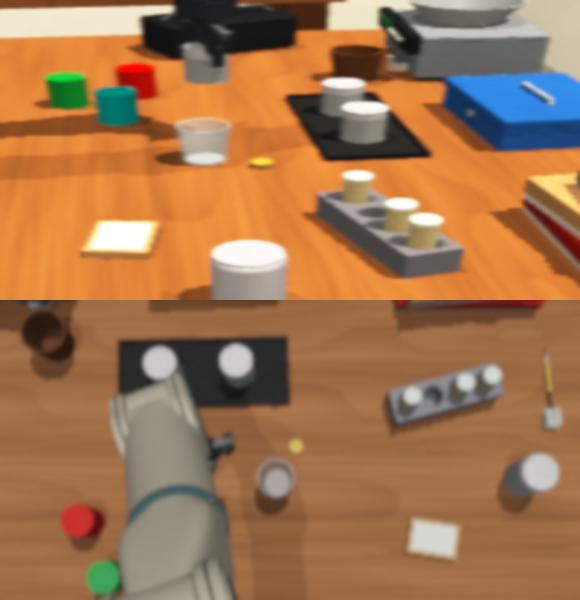

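The final picture shows both lighter tins upright on the tray at (160,363) and (237,362), tops at 89 mm. The tube is in the rack at (411,400), and the heaviest tin is held upright in the air at side-view (205,62). The bystanders haven't moved, so I'll hand in.

```bash
python3 -c "
from cell import ctrl
print(ctrl.finish_job())"
```

```text
the job is handed in; nothing more can be done
None
```

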